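# Seat the pressure cover on a test fixture's locating pin and hold it down

### The job

Take the white cover with the long straight grip rib by its rib, set it square over the spring-loaded carrier of the test fixture and slide it lightly along the fixture's length until the locating pin hidden under it finds the socket and the cover drops on. Then press it down until the carrier is close to the bottom of its travel, and finish like that: still gripping the rib and still holding the carrier down. Be gentle, the contacts are delicate (never push on the fixture with more than 30 newtons), and leave everything else on the bench where it is.

Things in the scene. Friction and masses are not known exactly. Their poses are not given: they have to be found in the camera images.
- cover: White plastic plate 100 (its x) x 70 (y) x 14 mm with a solid straight grip rib on top, centred: 56 mm long (x), 22 mm wide (y), from 14 to 50 mm above the underside. About 0.2 kg. In the middle of the underside is a round socket 13 mm across, 14 mm deep. Origin: centre of the underside and of the socket mouth; z up. Lies flat on the bench, socket down. Fits either way round (half a turn).
- fixture: The test fixture, fixed to the bench: an aluminium base 170 mm long (x) by 130 mm wide (y) by 12 mm thick with a spring-loaded grey carrier plate above it and a row of small grey terminals along its +y edge, lower than the carrier. Origin: centre of the underside, at bench height; x runs along its length, z up.
- carrier (a joint): How far the carrier is pressed down, in m: 0 at rest (up), 0.010 at its hard stop. It moves straight down only. A spring pushes it up: it begins to give at about 4 N and needs about 9 N at the stop, and returns when let go.
- carrier_top (a point): Centre of the carrier's flat top face, 50 mm above the bench when up; axes parallel to the fixture's; moves with the carrier. The carrier is a grey plate 130 (x) x 90 (y) x 10 mm. With the cover on the pin, the cover's underside lies on this face; resting on the pin's tip it is 10.5 mm above it.
- pin_slot (a point): Middle of the slot in the carrier's top (same point as carrier_top) that holds the one steel locating pin: 10 mm in diameter, 10.5 mm tall above the carrier, tapering to 6.6 mm over its last 3.5 mm. The pin is clamped on the centre line (y = 0), anywhere from x = -12 to +12 mm of this point; where is not reported. It moves with the carrier.
- blank_cover: A bystander: white cover plate of the same size, 100 x 70 x 14 mm, but with a round knob (36 mm across, 30 mm tall) and no socket. Origin: centre of the underside. Leave it alone.
- meter: A bystander: yellow multimeter lying flat, 150 (x) x 76 x 34 mm, with a dial up to 43 mm. Origin: centre of the underside.
- station: A bystander: two-button control box, 120 (x) x 80 mm, 76 mm tall with its buttons. Origin: centre of the underside.
- screwdriver: A bystander: screwdriver lying flat, 200 mm long along its x. Origin: centre of the underside.
- wrench: A bystander: wrench lying flat, 170 mm long along its x. Origin: centre of the underside.
- tape_roll: A bystander: grey roll of tape lying flat, 72 mm across, 19 mm tall. Origin: centre of the underside.
- probe: A bystander: red test probe lying flat, about 155 mm long along its x, 16 mm thick. Origin: under the middle of its handle.
Not all that is in view belongs to the job. Leave any green or red look-alike of the cover alone.

How it is judged (in metres and radians):
On the way, in this order (a step that is already met when the one before it is completed fails the run):
1. the cover is lifted clear of the bench (height (world z) of cover above 0.025 m), for 0.1 s.
2. the cover has dropped over the pin and lies on the carrier (z of cover in the frame of carrier_top below 0.0025 m and horizontal distance between cover and carrier_top below 0.025 m and angle between cover's own z axis and vertical below 0.06 rad), for 0.1 s.
At the end, for the whole second after the job is handed in: Cover flat on the carrier over the pin (within 2.5 mm of its top, centres within 25 mm, tilt under 0.06 rad, square within 0.14 rad), carrier pressed down over 6 of its 10 mm with over 3 N, fingers still gripping the rib (TCP under 60 mm above the cover's underside) (all of step 2 and angle between the x axis of cover and the x axis of fixture, either way round below 0.14 rad and value of joint carrier above 0.006 m and contact force between cover and fixture above 3 N and contact force between the fingers and cover above 2 N and z of the grasp point in the frame of cover below 0.06 m); the arm keeps its last pose, push and grip.
It fails at once if the cover pushes on the fixture with more than 30 N (contact force between cover and fixture above 30 N).
It fails at once if the gripper or arm itself pushes on the fixture with more than 30 N (contact force between the arm and fixture above 30 N).
It fails at once if another thing on the bench is moved by more than 30 mm (distance of any of blank_cover, meter, station, screwdriver, wrench, tape_roll, probe from where it was at the start of the episode above 0.03 m).
It also fails if it takes over 45 s, if anything falls off the work surface, if the arm or the gripper's body presses on something with over 40 N, if the wrist force passes 120 N, or if a joint passes its speed limit or range.

### The arm

A 7-joint arm with a two-finger parallel gripper is mounted at the origin on the work surface. World frame = base frame: x ahead of the robot, y to its left, z up, the work surface at z = 0. Lengths are in mm, angles in rad, forces in N, time in s.
With the tool pointing down it reaches from about 400 to 875 mm from the base axis. Payload 4.4 kg.
Tool frame: the origin (TCP) lies between the finger pads, 19 mm behind the fingertips; this is the grasp point; z points along the fingers, y is the line along which they close (so a half turn about z gives the same grasp; the last joint's range is limited). The gripper opens to 85 mm and grips with 20 to 120 N. Pads are 22 mm wide; open, the fingers measure 114 mm over their backs; the gripper's body (76 mm by 85 mm) begins 54 mm behind the grasp point. The pads swing forward as they close: fully open they stand 13 mm farther back than shut.
Start: joints at [-1.27, 0.628, 0.038, 1.517, -0.027, 0.996, -0.02], TCP at [233.088, 606.785, 250.013] pointing down, gripper open.
Joint ranges: [-3.06, 3.06], [-0.37, 2.12], [-1.25, 1.32], [0.18, 2.47], [-1.1, 4.24], [0.23, 1.98], [-2.94, 2.94]. Speed limits (rad/s): [2.57, 2.57, 3.14, 3.14, 3.14, 3.14, 3.14].

### API

Orientations are given as [roll, pitch, yaw] about the fixed x, y, z axes, in that order (R = Rz(yaw) Ry(pitch) Rx(roll)).
In Python, from cell import readout, optics, order gives the robot as it stands.
- The arm moves only by the shell command python3 -m jog 'ROWS'. ROWS is a JSON object of lists of equal length, an entry for each row: "claw": the opening, from 0 (shut) to 1 (fully open); "xyz": the shift along the tool's x, y, z each as a share of 0.1 m, from -1 to 1, a list of three; "twist": the turn, a rotation vector about the tool's x, y, z each as a share of 180 degrees, from -1 to 1, a list of three. A call has 1 to 12 rows; each row shifts and turns the commanded pose from where the row before left it, along the tool's axes as they then stand; what a row does not reach is not made up. A row lasts 1/8 s, in which the tool goes at most 62.5 mm and 10.7 degrees, less where a joint would pass 70% of its speed; a pose out of reach is approached as far as the arm can. A call with a number of a shift or a turn outside -1 to 1 is refused whole. A call with a gripper value outside its range is refused whole. The fingers move at their own pace and stop on an object; the grip force is fixed at half the most. Time passes only in rows, so rows that do not move let the fingers close. It gives the time, the measured TCP pose, the force, the opening and the grip force at its end, in the units of the state.
- readout.read_state(): the state, without advancing time (a new reading comes with each control period).
- optics.get_image(name): name is "side" or "top" or "wrist"; returns a dict with "color" (480x640x3 uint8, red, green, blue), "fovy" (degrees; the focal length in pixels is half the picture's height over the tangent of half this angle, whatever the lens; pixels are square), "cx", "cy" (the principal point, pixels), "view" (4x4, takes a point from world to camera coordinates). Camera axes: x right, y up, looking along -z (the intrinsics and any distortion apply to the point x, -y, -z); pixel columns grow to the right and rows downward; lengths in mm; the calibration is good to about 2 mm. A picture is of the moment at which its call begins. There is no depth.
- order.finish_job(): hands the job in; it is judged then, once.
Trained networks look in the newest picture that a camera, given by its name, has taken for a name from the list of things; names that differ only in an ending like _2 or _b are one class to them, and where a whole thing is asked for, a point or a joint stands for the part that bears it (a point fixed in the world has none). Each returns a list of dicts, best first, with "score" (0 to 1); they miss things now and then, are a little off and sometimes report something else, mostly with a low value. They report only what shows in the picture. A call takes as long as a camera call. They do not tell look-alikes from the thing itself.
- optics.boxes_of(camera, label): "rect" ([left, top, width, height] in pixels, round what is visible of it).
The state is a dict: "clock": time; "qpos": joint angles; "qd": joint speeds; "tau": joint torques, N m; "eef_pos": TCP position; "tool_rot": TCP orientation; "force": force on the tool from outside, world axes, zero at the start; "torque": the same for the moment, N m; "width": finger opening in mm; "gripper_force": force on a finger pad.
Only numpy, scipy, OpenCV 4.12 (cv2) and the standard library are available. Lean on these libraries where they do the work, as an engineer would, in place of code of your own. Each camera call takes 0.05 s, during which the arm holds its last target. There are 200 camera calls.

## Working session

There is one attempt and no reset: what is moved stays moved. The work goes in short steps, Python scripts to look and compute and a shell command to move; the robot and the scene stay as the last step left them, time stands still between calls to the robot, and variables do not carry over. Pictures are saved under pics/ and viewed, at most 10 in all, crops included, and the job is handed in when it is done.

```bash
mkdir -p pics; cat > h.py <<'E'
import numpy as np, cv2
from cell import readout, optics, order
def get(n,save=None):
    d=optics.get_image(n)
    if save: cv2.imwrite('pics/'+save,d['color'][:,:,::-1])
    return d
E
python3 - <<'E'
from h import *
for n in ['top','side']:
    d=get(n,n+'1.png'); print(n,{k:(v.tolist() if hasattr(v,'tolist') else v) for k,v in d.items() if k!='color'})
    for l in ['cover','fixture','carrier','blank_cover']:
        print(l,[(np.round(b['rect']).tolist(),round(b['score'],2)) for b in optics.boxes_of(n,l)][:4])
print(readout.read_state())
E
```

```text
top {'fovy': 53.28512233468711, 'cx': 325.627551259519, 'cy': 234.30784829810153, 'view': [[0.015171647424743376, -0.999783615432226, 0.014231775282323117, -17.923677606811562], [0.9928443248804212, 0.01674940764519024, 0.11823537497837093, -550.5527041039935], [-0.11844816447357899, 0.012336111899723785, 0.9928836047976809, -1257.2085603321773], [0.0, 0.0, 0.0, 1.0]]}
cover [([249.0, 196.0, 25.0, 33.0], 0.85), ([230.0, 313.0, 45.0, 40.0], 0.68), ([294.0, 206.0, 41.0, 33.0], 0.65)]
fixture [([362.0, 231.0, 52.0, 67.0], 0.75)]
carrier [([376.0, 238.0, 32.0, 54.0], 0.78)]
blank_cover [([268.0, 251.0, 31.0, 46.0], 0.59)]
side {'fovy': 45.187442381956345, 'cx': 320.6693358070858, 'cy': 244.8560187184936, 'view': [[-0.9824884901427796, -0.18606948975143023, -0.009721713871725698, 534.2068825633124], [0.09140657304744156, -0.5267996428791926, 0.8450603378848622, -112.62799959874332], [-0.16236134127520638, 0.8293734268988834, 0.5345825601469978, -1478.9245194076607], [0.0, 0.0, 0.0, 1.0]]}
cover [([284.0, 250.0, 37.0, 35.0], 0.84), ([257.0, 280.0, 46.0, 35.0], 0.68), ([393.0, 297.0, 41.0, 
[... 204 characters left out ...]
 51.0, 30.0], 0.95)]
{'clock': 0.5, 'qpos': array([-1.26976042,  0.6284327 ,  0.03849659,  1.51743682, -0.02702763,
        0.99628801, -0.01997182]), 'qd': array([-0.00041881,  0.00029741, -0.00089638,  0.00162302, -0.00143149,
        0.00123758, -0.00067901]), 'tau': array([-1.58984327e-03, -5.62810886e+01,  1.22386158e+00, -1.93611038e+01,
        1.07614652e-02,  2.46993775e-03, -7.22011123e-06]), 'eef_pos': array([233.09674115, 606.76101259, 249.98033623]), 'tool_rot': array([-3.14154483e+00, -5.85404438e-05,  2.77474683e+00]), 'force': array([ 0.44379939, -0.06989751, -0.50763759]), 'torque': array([0.0187748 , 0.0478147 , 0.00093822]), 'gripper_force': 0.0, 'width': 85.5828654397699}
```

View pics/top1.png

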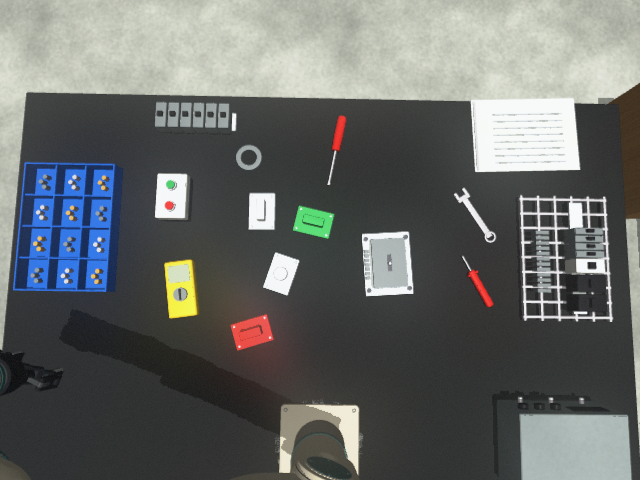

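View pics/side1.png

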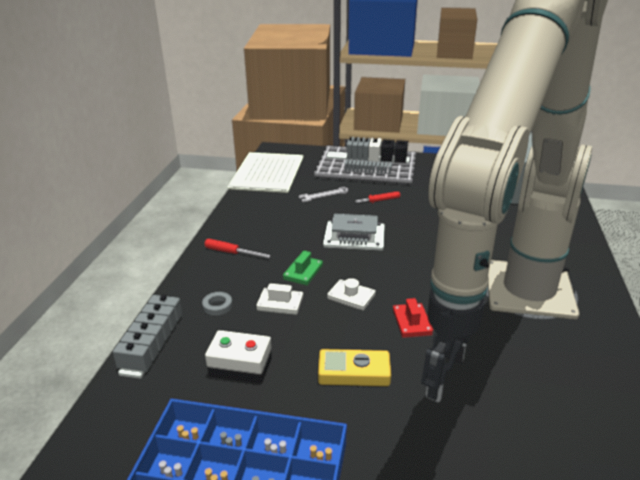

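The top view shows the white ribbed cover at about (262,211), with its rib along the image vertical. The fixture is at about (387,264), the knob cover at (281,273), and the green and red look-alikes at (313,222) and (252,332). Next I'll work out rough positions.

```bash
cat >> h.py <<'E'
def cam(d):
    f=240/np.tan(np.radians(d['fovy']/2)); V=np.array(d['view']); return f,V
def ray(d,u,v):
    f,V=cam(d); c=np.array([(u-d['cx'])/f,-(v-d['cy'])/f,-1]); R=V[:3,:3]
    return -R.T@V[:3,3], R.T@c
def onz(d,u,v,z):
    o,r=ray(d,u,v); return o+r*(z-o[2])/r[2]
def tri(obs):
    A=np.zeros((3,3));b=np.zeros(3)
    for d,u,v in obs:
        o,r=ray(d,u,v); r=r/np.linalg.norm(r);P=np.eye(3)-np.outer(r,r);A+=P;b+=P@o
    return np.linalg.solve(A,b)
def proj(d,p):
    f,V=cam(d); c=V[:3,:3]@np.asarray(p)+V[:3,3]; return d['cx']+f*c[0]/-c[2], d['cy']-f*c[1]/-c[2]
def blob(d,u,v,lo=150,win=60):
    g=d['color']; m=((g.min(2)>lo)&(g.max(2).astype(int)-g.min(2)<40)).astype(np.uint8)
    n,L,s,c=cv2.connectedComponentsWithStats(m)
    ys,xs=np.nonzero(L); i=np.argmin((xs-u)**2+(ys-v)**2); k=L[ys[i],xs[i]]
    cs,_=cv2.findContours((L==k).astype(np.uint8),cv2.RETR_EXTERNAL,cv2.CHAIN_APPROX_NONE)
    return cv2.boxPoints(cv2.minAreaRect(max(cs,key=len)))
E
python3 - <<'E'
from h import *
d=get('top'); s=get('side')
for nm,u,v,z in [('cover',262,225,14),('fixture',365,264,12)]:
    B=blob(d,u,v); P=np.array([onz(d,*p,z) for p in B])
    print(nm,B.round(1).tolist(),P[:,:2].round().tolist(),P.mean(0).round(1))
    e=P[1]-P[0],P[2]-P[1]; print([(np.linalg.norm(x).round(1),np.degrees(np.arctan2(x[1],x[0])).round(1)) for x in e])
print('rib', tri([(d,263,210),(s,280,292)]), 'carrier top',tri([(d,389,262),(s,355,221)]))
E
```

```text
cover [[249.0, 193.0], [274.0, 193.0], [274.0, 229.0], [249.0, 229.0]] [[664.0, 204.0], [665.0, 135.0], [565.0, 132.0], [564.0, 200.0]] [614.7 167.8  14. ]
[(np.float64(68.9), np.float64(-89.0)), (np.float64(100.2), np.float64(-178.4))]
fixture [[361.29998779296875, 234.0], [408.70001220703125, 230.89999389648438], [412.79998779296875, 293.0], [365.3999938964844, 296.20001220703125]] [[556.0, -107.0], [567.0, -238.0], [397.0, -248.0], [387.0, -119.0]] [ 476.5 -178.    12. ]
[(np.float64(130.8), np.float64(-85.2)), (np.float64(169.7), np.float64(-176.5))]
rib [615.03310433 161.93461719  29.44610411] carrier top [ 476.43226775 -177.3806972    53.25366377]
```

The cover is at about (615,168) with yaw near 0, and the fixture at about (476.5,-178) with yaw near 4°. I'll move over the cover for a closer wrist view.

```bash
python3 -m jog '{"claw":[1,1,1,1,1,1,1,1,1,1,1,1],"xyz":[[0,0,0],[0,0,0],[-0.382,-0.439,0],[-0.382,-0.439,0],[-0.382,-0.439,0],[-0.382,-0.439,0],[-0.382,-0.439,0],[-0.382,-0.439,0],[-0.382,-0.439,0],[-0.382,-0.439,0],[-0.382,-0.439,0],[-0.382,-0.439,0]],"twist":[[0,0,-0.0584],[0,0,-0.0584],[0,0,0],[0,0,0],[0,0,0],[0,0,0],[0,0,0],[0,0,0],[0,0,0],[0,0,0],[0,0,0],[0,0,0]]}'
python3 - <<'E'
from h import *
d=get('wrist','w1.png'); s=readout.read_state(); print(s['eef_pos'],s['tool_rot'],s['clock'],d['fovy'])
print(proj(d,[615,168,50]),optics.boxes_of('wrist','cover'), tri([(d,320,240)]) if 0 else '')
E
```

```text
clock: 2.1
eef_pos: [616.3, 166.4, 250.2]
tool_rot: [3.141, 0.0, -3.141]
force: [0.4, 0.6, 0.9]
width: 85.4
gripper_force: 0.0
[622.3121406  155.90420712 250.0942034 ] [-3.13452537  0.00630789  3.13090465] 2.15 66.03588737227761
(np.float64(319.80475836353463), np.float64(218.0887503741565)) [{'rect': [281.1, 156.0, 80.1, 101.7], 'score': 0.93}, {'rect': [117.0, 129.2, 114.3, 98.4], 'score': 0.93}]
```

View pics/w1.png

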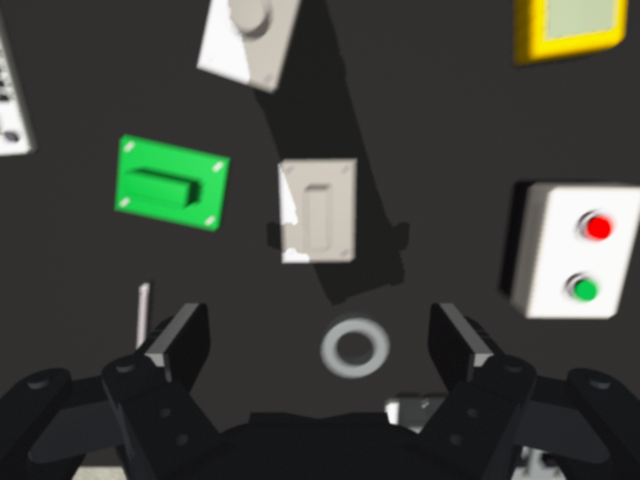

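The wrist view shows the cover centred at about (317,211), in the arm's shadow, with its rib vertical and square to the fingers. This agrees with the top view to within 2 mm. Next I'll look at the pin from above the fixture.

```bash
python3 -m jog '{"claw":[1,1,1,1,1,1,1,1,1],"xyz":[[0.199,-0.494,0],[0.199,-0.494,0],[0.199,-0.494,0.1],[0.199,-0.494,0.1],[0.199,-0.494,0.1],[0.199,-0.494,0.1],[0.199,-0.494,0.1],[0,0,0],[0,0,0]],"twist":[[0,0,0],[0,0,0],[0,0,0],[0,0,0],[0,0,0],[0,0,0],[0,0,0],[0,0,0],[0,0,0]]}'
python3 - <<'E'
from h import *
d=get('wrist','w2.png'); s=readout.read_state(); print(s['eef_pos'],s['tool_rot'],s['clock'])
import pickle; pickle.dump(d,open('w2.pkl','wb'))
print(proj(d,[476.5,-178,50]),optics.boxes_of('wrist','carrier'))
E
```

```text
clock: 3.32
eef_pos: [476.2, -177.6, 200.2]
tool_rot: [3.141, 0.001, 3.141]
force: [1.5, 0.1, 0.0]
width: 85.8
gripper_force: 0.0
[ 476.63065861 -176.84049001  200.25784672] [ 3.14097971e+00  9.71038228e-04 -3.14004675e+00] 3.375
(np.float64(317.2929349598576), np.float64(233.67692463990224)) [{'rect': [251.1, 142.7, 127.5, 171.1], 'score': 0.78}]
```

View pics/w2.png

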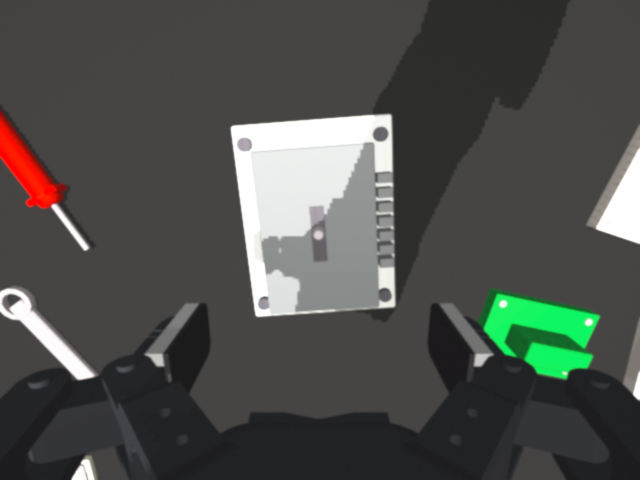

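The pin's tip shows at (318.5,235), almost at the middle of the slot, which spans rows 207–262 at about column 318.

```bash
python3 - <<'E'
from h import *
import pickle; d=pickle.load(open('w2.pkl','rb'))
for n,z,c in [('base',12,[(232,126),(391,114),(395.5,307),(257,317)]),('carrier',50,[(251,153),(374,142),(380,307),(269,314)])]:
    P=np.array([onz(d,*p,z) for p in c]); print(n,P.round(1).tolist(),P.mean(0).round(1))
    print([round(np.degrees(np.arctan2(*(a-b)[1::-1])),1) for a,b in [(P[0],P[3]),(P[1],P[2]),(P[0],P[1]),(P[3],P[2])]],[np.linalg.norm(P[i]-P[i-1]).round(1) for i in range(4)])
print('pin tip',onz(d,318.5,235,60.5),'slot ends',onz(d,317,207,50),onz(d,320,262,50))
g=d['color'][195:275,290:350]; cv2.imwrite('pics/crop.png',cv2.resize(g[:,:,::-1],None,fx=7,fy=7,interpolation=cv2.INTER_CUBIC))
E
```

```text
base [[396.6, -246.8, 12.0], [387.5, -119.1, 12.0], [556.2, -105.9, 12.0], [566.4, -234.5, 12.0]] [ 476.7 -176.6   12. ]
[np.float64(-175.8), np.float64(-175.5), np.float64(-85.9), np.float64(-85.5)] [np.float64(170.2), np.float64(128.0), np.float64(169.2), np.float64(129.0)]
carrier [[416.4, -225.8, 50.0], [408.7, -137.3, 50.0], [538.0, -127.1, 50.0], [544.2, -217.5, 50.0]] [ 476.8 -176.9   50. ]
[np.float64(-176.3), np.float64(-175.5), np.float64(-85.1), np.float64(-86.1)] [np.float64(128.1), np.float64(88.8), np.float64(129.6), np.float64(90.6)]
pin tip [ 474.81236454 -177.07020022   60.5       ] slot ends [ 455.81626175 -178.19546175   50.        ] [ 499.40689638 -175.90590573   50.        ]
```

View pics/crop.png

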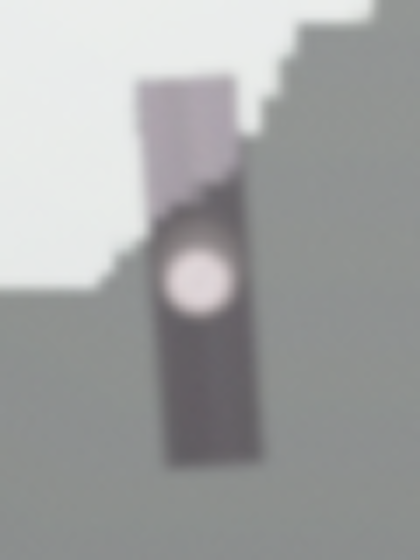

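The crop confirms the tip at about (318.6,235.3), which puts the pin at about (475,-177). The fixture's yaw is 4.2°. Now back to the cover.

```bash
python3 -m jog '{"claw":[1,1,1,1,1,1,1,1,1],"xyz":[[-0.197,0.494,0.07],[-0.197,0.494,0.07],[-0.197,0.494,0.07],[-0.197,0.494,0.07],[-0.197,0.494,0.07],[-0.197,0.494,0.07],[-0.197,0.494,0.07],[0,0,0],[0,0,0]],"twist":[[0,0,0],[0,0,0],[0,0,0],[0,0,0],[0,0,0],[0,0,0],[0,0,0],[0,0,0],[0,0,0]]}'
python3 - <<'E'
from h import *
d=get('wrist','w3.png'); s=readout.read_state(); print(s['eef_pos'],s['tool_rot'],s['clock'])
import pickle; pickle.dump(d,open('w3.pkl','wb'))
print(proj(d,[614.7,167.8,50]),optics.boxes_of('wrist','cover'))
E
```

```text
clock: 4.55
eef_pos: [613.1, 168.8, 150.8]
tool_rot: [-3.141, -0.001, -3.139]
force: [-0.1, -0.5, -1.3]
width: 85.4
gripper_force: 0.0
[613.28296248 167.43318057 151.02318127] [-3.14062372e+00 -3.94991151e-04 -3.14113031e+00] 4.6
(np.float64(316.34185098377907), np.float64(255.15488156281893)) [{'rect': [42.8, 133.4, 158.5, 130.1], 'score': 0.93}, {'rect': [267.1, 172.3, 102.5, 130.7], 'score': 0.64}]
```

View pics/w3.png

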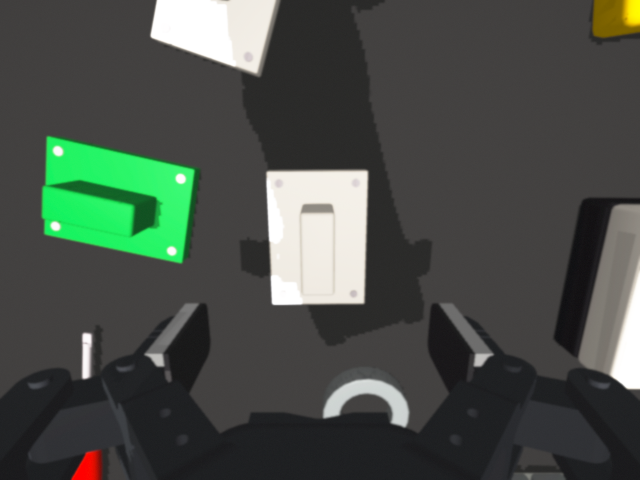

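The plate corners are at (266,171), (368,171), (365,304) and (272,304). The rib top spans columns 301–334 and rows 213–295.

```bash
python3 - <<'E'
from h import *
import pickle; d=pickle.load(open('w3.pkl','rb')); e=pickle.load(open('w2.pkl','rb'))
t=get('top'); 
for n,z,c in [('plate',14,[(266.5,171),(368,170.5),(364.5,303.5),(272,304)]),('rib',50,[(301,213),(334,213),(334,294.5),(303,295)])]:
    P=np.array([onz(d,*p,z) for p in c]); print(n,P.round(1).tolist(),P.mean(0).round(1))
    print([round(np.degrees(np.arctan2(*(a-b)[1::-1])),1) for a,b in [(P[0],P[3]),(P[1],P[2]),(P[0],P[1]),(P[3],P[2])]])
E
```

```text
plate [[564.8, 132.8, 14.0], [564.3, 203.4, 14.0], [665.1, 204.7, 14.0], [665.7, 133.4, 14.0]] [615.  168.6  14. ]
[np.float64(-179.7), np.float64(-179.3), np.float64(-89.6), np.float64(-89.5)]
rib [[587.4, 158.3, 50.0], [587.3, 178.7, 50.0], [641.9, 179.5, 50.0], [642.3, 159.0, 50.0]] [614.7 168.9  50. ]
[np.float64(-179.2), np.float64(-179.2), np.float64(-89.9), np.float64(-88.8)]
```

```bash
python3 -m jog '{"claw":[1,1,1,1,1,1,0,0,0,0,0,0],"xyz":[[-0.016,0.003,0.28],[0,0,0.28],[0,0,0.28],[0,0,0.28],[0,0,0],[0,0,0],[0,0,0],[0,0,0],[0,0,0],[0,0,0],[0,0,0],[0,0,0]],"twist":[[0,0,-0.003],[0,0,0],[0,0,0],[0,0,0],[0,0,0],[0,0,0],[0,0,0],[0,0,0],[0,0,0],[0,0,0],[0,0,0],[0,0,0]]}'
```

```text
clock: 6.2
eef_pos: [615.7, 168.2, 39.5]
tool_rot: [3.141, 0.001, -3.132]
force: [-0.2, -0.9, 5.0]
width: 21.2
gripper_force: 60.5
```

```bash
python3 -m jog '{"claw":[0,0,0,0,0,0,0,0,0,0,0,0],"xyz":[[0,0,-0.3],[0,0,-0.4],[0,0,-0.4],[0.204,-0.4916,0],[0.204,-0.4916,0],[0.204,-0.4916,0],[0.204,-0.4916,0],[0.204,-0.4916,0],[0.204,-0.4916,0],[0.204,-0.4916,0],[0,0,0],[0,0,0]],"twist":[[0,0,0],[0,0,0],[0,0,0],[0,0,0],[0,0,0],[0,0,0],[0,0,0],[0,0,0],[0,0,0],[0,0,-0.0206],[0,0,0],[0,0,0]]}'
python3 - <<'E'
from h import *
P=[]
for i in range(8):
    d=get('wrist','w4.png' if i==7 else None); s=readout.read_state(); P.append(np.r_[s['eef_pos'],s['tool_rot'][2]%6.2832,s['force']])
print(np.mean(P,0).round(2),np.std(P,0).round(2))
import pickle; pickle.dump(d,open('w4.pkl','wb'))
E
```

```text
clock: 7.7
eef_pos: [475.6, -177.1, 148.6]
tool_rot: [3.141, -0.0, -3.068]
force: [0.3, 1.0, -2.0]
width: 21.3
gripper_force: 59.6
[ 4.7623e+02 -1.7609e+02  1.4885e+02  3.2200e+00 -3.0000e-02  1.1000e-01
 -1.8000e+00] [0.12 0.31 0.1  0.   0.61 0.48 0.61]
```

View pics/w4.png

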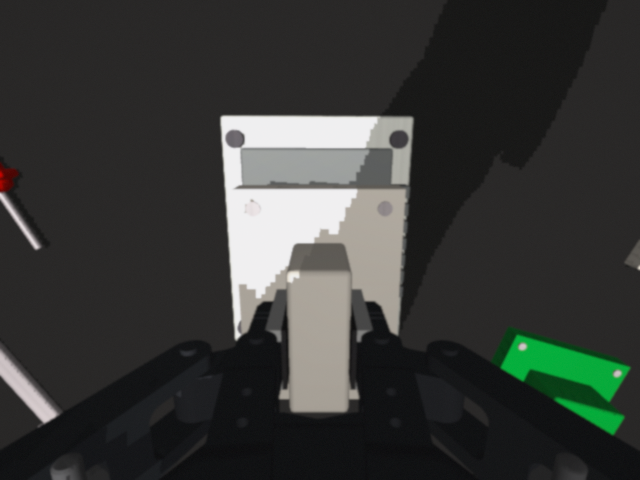

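The cover is gripped square, with its far edge running from (236,187) to (407,187). The carrier and base edges beyond it are parallel to that edge.

```bash
python3 - <<'E'
from h import *
import pickle; d=pickle.load(open('w4.pkl','rb'))
for z in (122,123.5):
    a=onz(d,235.5,187,z);b=onz(d,407.5,187,z); u=(b-a)/np.linalg.norm(b-a); x=np.array([u[1],-u[0],0]); print(z,np.linalg.norm(b-a),np.degrees(np.arctan2(x[1],x[0])),(a+b)/2+50*x)
a=onz(d,241,149,50);b=onz(d,392,149.5,50);u=(b-a)/np.linalg.norm(b-a);x=np.array([u[1],-u[0],0]);print(np.linalg.norm(b-a),np.degrees(np.arctan2(x[1],x[0])),(a+b)/2+65*x)
E
```

```text
122 70.13669980698988 4.352551277547436 [ 475.04717726 -174.69664165  122.        ]
123.5 69.44068633709738 4.352551277547409 [ 474.85955694 -174.72214845  123.5       ]
88.43954495991471 4.166616519654407 [ 477.2856375  -177.17333745   50.        ]
```

```bash
python3 -m jog '{"claw":[0,0,0,0,0,0,0,0],"xyz":[[0,-0.015,0.1],[0,0,0.15],[0,0,0.15],[0,0,0.05],[0,0,0],[0,0,0.02],[0,0,0.02],[0,0,0]],"twist":[[0,0,0],[0,0,0],[0,0,0],[0,0,0],[0,0,0],[0,0,0],[0,0,0],[0,0,0]]}'
python3 -m jog '{"claw":[0,0,0],"xyz":[[0,0,0.02],[0,0,0.02],[0,0,0]],"twist":[[0,0,0],[0,0,0],[0,0,0]]}'
```

```text
clock: 9.1
eef_pos: [476.0, -178.9, 100.1]
tool_rot: [-3.142, 0.0, -3.067]
force: [-0.4, -0.9, -2.6]
width: 21.0
gripper_force: 59.6
clock: 9.48
eef_pos: [475.8, -178.7, 95.8]
tool_rot: [3.141, -0.0, -3.067]
force: [-0.6, 0.5, -1.4]
width: 21.3
gripper_force: 59.6
```

There's no contact force 4 mm below tip height, so the pin appears to be in the socket. I'll continue gently.

```bash
python3 -m jog '{"claw":[0,0,0,0,0],"xyz":[[0,0,0.02],[0,0,0.02],[0,0,0.02],[0,0,0.01],[0,0,0]],"twist":[[0,0,0],[0,0,0],[0,0,0],[0,0,0],[0,0,0]]}'
python3 -m jog '{"claw":[0,0,0,0],"xyz":[[0,0,0.02],[0,0,0.02],[0,0,0],[0,0,0]],"twist":[[0,0,0],[0,0,0],[0,0,0],[0,0,0]]}'
```

```text
clock: 10.1
eef_pos: [475.8, -178.8, 89.2]
tool_rot: [3.142, -0.0, -3.067]
force: [-0.4, 1.1, 2.4]
width: 21.2
gripper_force: 60.2
clock: 10.6
eef_pos: [475.9, -178.8, 85.0]
tool_rot: [3.142, -0.0, -3.067]
force: [-1.6, 0.2, 3.6]
width: 20.9
gripper_force: 60.4
```

Contact began at a TCP height of about 89.5 with about 4.4 N, which matches the seated height. I'll press to about 8 mm.

```bash
python3 -m jog '{"claw":[0,0,0,0,0,0],"xyz":[[0,0,0.015],[0,0,0.01],[0,0,0.01],[0,0,0],[0,0,0],[0,0,0]],"twist":[[0,0,0],[0,0,0],[0,0,0],[0,0,0],[0,0,0],[0,0,0]]}'
python3 - <<'E'
from h import *
P=[]
for i in range(6):
    d=get('wrist' if i<5 else 'side'); s=readout.read_state(); P.append(np.r_[s['eef_pos'],s['force']])
    if i==4: w=d
print(np.mean(P,0).round(2))
c=cv2.resize(d['color'][180:270,290:410],None,fx=5,fy=5)[:450,:600]
cv2.imwrite('pics/fin.png',np.hstack([w['color'][60:360,190:450],cv2.resize(c,(400,300))])[:,:,::-1])
E
```

```text
clock: 11.35
eef_pos: [475.9, -178.8, 81.6]
tool_rot: [3.142, -0.0, -3.067]
force: [-1.4, 0.9, 5.8]
width: 20.7
gripper_force: 60.5
[ 4.7586e+02 -1.7882e+02  8.1540e+01 -2.1900e+00  3.4000e-01  5.9500e+00]
```

View pics/fin.png

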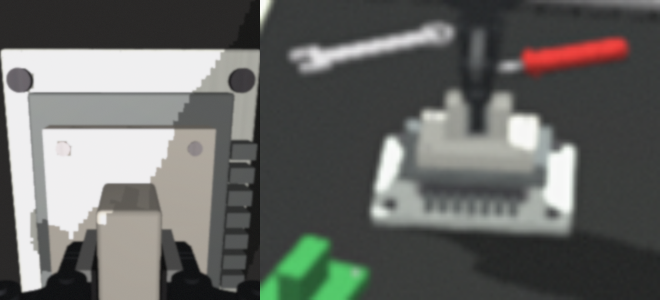

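The cover lies flat and square on the carrier with no gap. The spring force of about 8 N matches roughly 8 mm of travel, so I'm handing it in.

```bash
python3 -c "
from cell import order; print(order.finish_job())"
```

```text
the job is handed in; nothing more can be done
None
```

I handed the job in with the cover seated over the pin, the carrier pressed about 8 mm at about 8 N, and the rib still gripped. The pin went straight into the socket as I lowered the cover, so I never needed the sliding search; the hand-in did not report a verdict.

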